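Close the last mould and hold the pouring carousel

ROBOT

A 6-joint arm with a two-finger parallel gripper is mounted at the origin on the work surface. World frame = base frame: x ahead of the robot, y to its left, z up, the work surface at z = 0. Lengths are in m, angles in degrees, forces in N, time in s.
With the tool pointing down it reaches from about 0.4 to 0.825 m from the base axis. Payload 7 kg.
Tool frame: the origin (TCP) lies on the front face of the gripper's body, between the roots of the fingers; the fingertips stand 66 mm ahead of it and the grasp point (between the pads) lies 47 mm ahead of it; z points along the fingers, y is the line along which they close (so a half turn about z gives the same grasp; the last joint's range is limited). The gripper opens to 88 mm and grips with 3 to 60 N. Pads are 19 mm wide; open, the fingers measure 130 mm over their backs; the gripper's body (78 mm by 193 mm) begins 47 mm behind the grasp point.
Start: joints at [-56.259, 20.546, 0.682, 0, -70.136, -16.507], TCP at [0.2, -0.645, 0.292] pointing down, gripper open.
Joint ranges: [-176.03, 176.03], [-82.01, 121.73], [-58.28, 71.71], [-173.87, 95.51], [-174.79, -0.11], [-173.66, 173.66]. Speed limits (degrees/s): [136.94, 136.94, 172.46, 180, 180, 180].

INTERFACE

Orientations are given as [roll, pitch, yaw] about the fixed x, y, z axes, in that order (R = Rz(yaw) Ry(pitch) Rx(roll)).
In Python, from plant import ctrl gives the robot as it stands.
- The arm moves only by the tool send_rows, never from a script. Its argument "deltas" is a list of rows, each a list of 2 entries, a list of its own where there are three numbers: the shift along the tool's x, y, z each as a share of 800 mm, from -1 to 1, then the turn about the tool's z as a share of 90 degrees, from -1 to 1. A call has exactly 5 rows; each row is the pose to reach, as a shift and turn from the pose commanded when the call began, along the tool's axes at that moment; what a row does not reach only later rows make up. A row lasts 1/12 s, in which the tool goes at most 41.7 mm and 7.16 degrees, less where a joint would pass 70% of its speed; a pose out of reach is approached as far as the arm can. A call with a number of a shift or a turn outside -1 to 1 is refused whole. A call with a gripper value outside its range is refused whole. "gripper" is the opening, from 0 (shut) to 1 (fully open), set as the call begins (left out, the last holds). The fingers move at their own pace and stop on an object; the grip force is fixed at half the most. Time passes only in rows, so rows that repeat a pose let the fingers close, or fill a call up. It gives the time, the measured TCP pose, the force, the opening and the grip force at its end, in the units of the state.
- ctrl.get_obs(): the state, without advancing time (a new reading comes with each control period).
- ctrl.snapshot(name): name is "side" or "top" or "wrist"; returns a dict with "color" (480x640x3 uint8, red, green, blue), "vertical_fov" (degrees; the focal length in pixels is half the picture's height over the tangent of half this angle, whatever the lens; pixels are square), "cx", "cy" (the principal point, pixels), "rvec" (rotation vector, rad) and "tvec" (3), from world to camera coordinates, as OpenCV has them. Camera axes: x right, y down, z forward; pixel columns grow to the right and rows downward; lengths in m; the calibration is good to about 2 mm. The wrist camera is an equidistant fisheye: a pixel r from the principal point sees the ray r / f radians off the axis. A picture is of the moment at which its call begins. There is no depth.
- ctrl.close_job(): hands the job in; it is judged then, once.
Trained networks look in a picture, given as the dict that the camera call returned (one of the last four; its "shot" number tells which), for a name from the list of things; names that differ only in an ending like _2 or _b are one class to them, and where a whole thing is asked for, a point or a joint stands for the part that bears it (a point fixed in the world has none). Each returns a list of dicts, best first, with "conf" (0 to 1); they miss things now and then, are a little off and sometimes report something else, mostly with a low value. They report only what shows in the picture. A call takes as long as a camera call. They do not tell look-alikes from the thing itself.
- ctrl.boxes_of(picture, thing): "xy" ([column, row] as shares, 0 to 1, of the picture: columns of its width, rows of its height, amid what is visible of it).
- ctrl.cut_out(picture, thing): "pixels" (480x640 bool, what is visible of it) and "xy" ([column, row] as shares, 0 to 1, of the picture: columns of its width, rows of its height, amid what is visible of it).
The state is a dict: "clock": time; "joint_pos": joint angles; "qvel": joint speeds; "tau": joint torques, N m; "tool_pos": TCP position; "orientation": TCP orientation; "force": force on the tool from outside, world axes, zero at the start; "moment": the same for the moment, N m; "opening": finger opening in m; "gripper_force": force on a finger pad.
Only numpy, scipy, OpenCV 4.12 (cv2) and the standard library are available. Lean on these libraries where they do the work, as an engineer would, in place of code of your own. Each camera call takes 0.05 s, during which the arm holds its last target. There are 200 camera calls.

TASK

Close the open rectangular mould on the pouring carousel: lay its loose rectangular cover squarely on it, edges flush, without dropping it, and let go of it. Turn the carousel steadily by its rim until that mould is at the front, centred on the drip tray, and finish while still holding the rim so that the carousel stays still for the pour. Leave the spare round cover, the cup and the jar where they are.

Things in the scene. Friction and masses are not known exactly. Their poses are not given: they have to be found in the camera images.
- stand: fixed foot of the carousel on the bench, round, radius 95 mm; the vertical turning axis passes through its origin (bench surface). A steel drip tray (130 x 150 mm, 18 mm high, lying partly under the deck, 130 to 260 mm from the axis) sticks out along its own +x: that side is the carousel's front, and the tray's centre line is this x axis. The foot may stand turned.
- deck: turning plywood tray of the carousel; turns either way without stops, light friction (0.12 N m), stays where left. Origin on the axis at its underside, 45 mm above the bench; floor top 53 mm above the bench. Four plaster moulds are fixed on it 98 mm from the axis, a quarter turn apart: the open rectangular one on its own +x axis, and three closed round ones (72 mm across).
- rim (a point): centre of the circle of the deck's rim, on the turning axis at the height of the rim's top (83 mm above the bench). The rim is an upright round wall, outer radius 179.5 mm, 9 mm thick (mid radius 175 mm), rising 30 mm above the deck floor; it can be pinched from above anywhere. Moulds stay at least 28 mm inside it; their funnels reach 113 mm above the bench.
- mould (a point): centre of the top face of the open rectangular mould (lower half, 80 mm long along x by 60 mm wide, 26 mm high, with a shallow cavity 56 x 36 mm), 79 mm above the bench, 98 mm from the turning axis. Its x axis points radially outward on the deck, z up. The cover's underside belongs here.
- cover: loose rectangular plaster cover, 80 mm (x) by 60 mm (y), 14 mm thick, with a round pouring funnel in the middle of its top (26 mm across at its foot, 38 mm at its mouth, 20 mm tall: 34 mm high in all). About 0.11 kg. Lies flat on the bench beside the carousel, funnel up. Origin at the centre of its underside, z up. Fits either way round.
- round_cover: spare round plaster cover, 72 mm diameter, 14 mm thick with the same funnel (34 mm high in all); not needed, leave it. Origin at the centre of its underside.
- cup: empty white mixing cup, 84 mm across, 95 mm high; leave it. Origin at the centre of its underside.
- jar: white lidded pigment jar, 80 mm across, 115 mm high; leave it. Origin at the centre of its underside.
Not all that is in view belongs to the job. Leave any brown or pink look-alike of the cover alone.

How it is judged (in metres and radians):
On the way:
1. the cover lies squarely on the rectangular mould, let go (x of cover in the frame of mould between -0.005 and 0.005 m and y of cover in the frame of mould between -0.005 and 0.005 m and z of cover in the frame of mould between -0.003 and 0.003 m and angle between cover's own z axis and vertical below 0.05 rad and angle between the x axis of cover and the x axis of mould, either way round below 0.087 rad and contact force between the fingers and cover below 0.2 N), for 0.2 s.
At the end, for the whole second after the job is handed in: Cover flat on the rectangular mould, within 5 mm each way and 5 degrees, not touched by the fingers; the mould's centre within 12 mm of the drip tray's centre line, on the tray's side; deck still (under 0.05 rad/s), held by the fingers with over 3 N (all of step 1 and x of mould in the frame of stand above 0.08 m and y of mould in the frame of stand between -0.012 and 0.012 m and angular speed of deck below 0.05 rad/s and contact force between the fingers and deck above 3 N); the arm keeps its last pose, push and grip.
It fails at once if the carousel is spun (over 3 rad/s) (angular speed of deck above 3 rad/s).
It fails at once if the cover is tipped over (over 60 degrees) (angle between cover's own z axis and vertical above 1.05 rad).
It fails at once if the spare cover, cup or jar is moved more than 30 mm (distance of any of round_cover, cup, jar from where it was at the start of the episode above 0.03 m).
It fails at once if the cover is dropped (falls at over 0.6 m/s while not held) (linear speed of cover above 0.6 m/s and contact force between the fingers and cover below 0.2 N).
It also fails if it takes over 64 s, if anything falls off the work surface, if the arm or the gripper's body presses on something with over 40 N, if the wrist force passes 120 N, or if a joint passes its speed limit or range.

## Working session

There is one attempt and no reset: what is moved stays moved. The work goes in short steps, Python scripts to look and compute and a tool call to move; the robot and the scene stay as the last step left them, time stands still between calls to the robot, and variables do not carry over. Pictures are saved under pics/ and viewed, at most 10 in all, crops included, and the job is handed in when it is done.

Besides the shell and the picture viewer there is one more tool, called after "Call:" by a JSON object that holds its "fn" and its "kwargs". send_rows: Moves the arm, as the interface text tells. Shift numbers are shares of 800 mm and turn numbers shares of 90 degrees, none past 1 either way. Its arguments: {"type":"object","properties":{"deltas":{"type":"array","items":{"type":"array"}},"gripper":{"type":"number"}},"required":["deltas"]}

```bash
mkdir -p pics
cat > h.py <<'E'
import numpy as np, cv2
from plant import ctrl
def cam(s):
    f=240/np.tan(np.radians(s["vertical_fov"])/2); R=cv2.Rodrigues(np.array(s["rvec"],float))[0]
    return f,R,np.array(s["tvec"],float).ravel()
def w2p(s,P,fish=False):
    f,R,t=cam(s); c=np.atleast_2d(P)@R.T+t
    if fish:
        r=np.hypot(c[:,0],c[:,1]); th=np.arctan2(r,c[:,2]); k=f*th/np.maximum(r,1e-9)
        return np.c_[s["cx"]+k*c[:,0],s["cy"]+k*c[:,1]]
    return np.c_[s["cx"]+f*c[:,0]/c[:,2],s["cy"]+f*c[:,1]/c[:,2]]
def p2w(s,uv,z,fish=False):
    f,R,t=cam(s); uv=np.atleast_2d(np.array(uv,float)); d=(uv-[s["cx"],s["cy"]])/f
    if fish:
        th=np.hypot(*d.T); k=np.sin(th)/np.maximum(th,1e-9); d=np.c_[d*k[:,None],np.cos(th)]
    else: d=np.c_[d,np.ones(len(d))]
    o=-R.T@t; w=d@R; return (o+w*((z-o[2])/w[:,2])[:,None])[:,:2]
def save(s,n): cv2.imwrite("pics/"+n,cv2.cvtColor(s["color"],cv2.COLOR_RGB2BGR))
E
python3 - <<'E'
from h import *
np.set_printoptions(precision=3,suppress=True)
for n in ("top","side"):
    s=ctrl.snapshot(n); save(s,n+"0.png")
    f,R,t=cam(s); print(n,"cam at",-R.T@t)
    for th,z in (("stand",.018),("deck",.07),("rim",.083),("mould",.079),("cover",.02),("round_cover",.02),("cup",.05),("jar",.06)):
        try:
            for b in ctrl.boxes_of(s,th)[:3]:
                uv=np.array(b["xy"])*[640,480]; print(th,round(b["conf"],2),uv,p2w(s,uv,z)[0])
        except Exception as e: print(th,e)
o=ctrl.get_obs(); print(o["tool_pos"],o["orientation"],o["clock"])
E
```

```text
top cam at [0.462 0.143 1.079]
stand 0.84 [435.072 240.192] [ 0.545 -0.126]
stand 0.57 [174.016 219.408] [0.578 0.467]
deck 0.93 [440.704 245.376] [ 0.53  -0.125]
rim 0.65 [438.016 247.296] [ 0.525 -0.116]
mould 0.83 [441.024 242.208] [ 0.536 -0.123]
cover 0.95 [175.424 307.488] [0.381 0.455]
cover 0.79 [242.496 284.592] [0.435 0.307]
cover 0.56 [229.696 346.608] [0.297 0.331]
round_cover 0.67 [264.    220.896] [0.58  0.264]
cup 0.68 [173.184 217.296] [0.579 0.46 ]
jar 0.84 [293.824 153.12 ] [0.727 0.198]
jar 0.34 [261.632 217.92 ] [0.582 0.264]
side cam at [0.188 0.87  0.691]
stand 0.92 [356.096 196.8  ] [ 0.566 -0.155]
deck 0.68 [363.904 194.304] [ 0.524 -0.094]
rim 0.78 [363.328 194.112] [ 0.518 -0.074]
rim 0.26 [270.976 301.2  ] [0.535 0.33 ]
mould 0.88 [363.968 198.096] [ 0.513 -0.065]
mould 0.24 [329.216 341.712] [0.406 0.368]
cover 0.93 [318.08 415.92] [0.381 0.464]
cover 0.61 [325.632 342.384] [0.432 0.324]
round_cover 0.8 [270.4   302.208] [0.571 0.277]
cup 0.97 [212.608 351.696] [0.582 0.446]
jar 0.61 [225.472 242.688] [0.722 0.196]
[ 0.2   -0.645  0.292] [ 180.       0.002 -162.77 ] 0.9
```

View pics/top0.png

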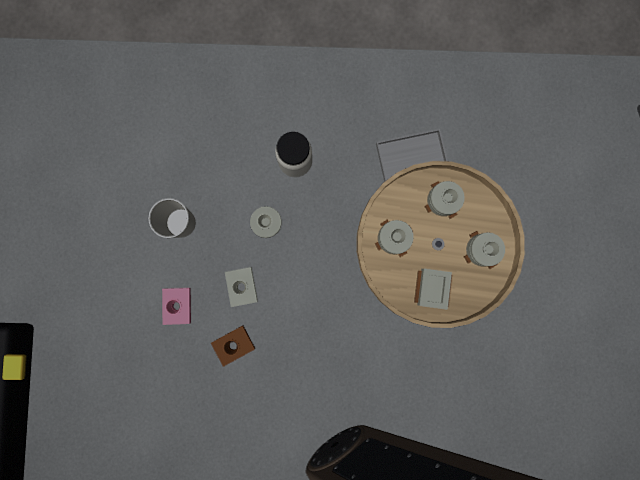

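View pics/side0.png

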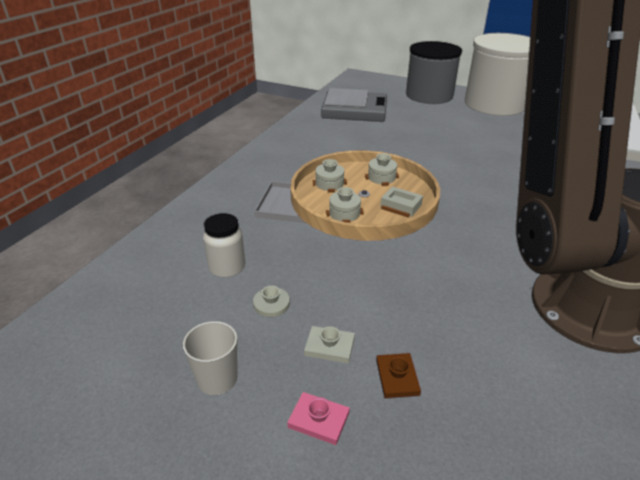

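Candidates for the cover in the top view are pink (175,306), brown (232,346), pale grey rectangular (241,286) and pale grey round (265,222, the spare). I choose the pale grey rectangle at (241,286). The open mould is at (435,288), and the tray sticks out at (412,155).

```bash
cat > m1.py <<'E'
from h import *
from scipy.optimize import minimize
np.set_printoptions(precision=4,suppress=True)
s=ctrl.snapshot("top"); im=s["color"]; hsv=cv2.cvtColor(im,cv2.COLOR_RGB2HSV)
print("pix cover",hsv[296,236],"bench",hsv[350,300],"mould",hsv[288,447],"wood",hsv[270,400],"tray",hsv[150,405])
def rend(polys):
    m=np.zeros((480*4,640*4),np.uint8)
    for p in polys: cv2.fillConvexPoly(m,cv2.convexHull(np.round(p*4+1.5).astype(np.int32)),255)
    return cv2.resize(m,(640,480),interpolation=cv2.INTER_AREA)/255.
a=np.linspace(0,2*np.pi,120)
def fit(mask,model,x0,step):
    c=lambda x:np.abs(rend(model(x))-mask).sum()
    r=min((minimize(c,x0,method="Nelder-Mead",options=dict(initial_simplex=np.vstack([x0]+[np.array(x0)+np.eye(len(x0))[i]*step[i]*k for i in range(len(x0))]))) for k in(1,-1)),key=lambda r:r.fun)
    print("fit",r.x,"cost",r.fun,"of",mask.sum()); return r.x
# deck
d=max(ctrl.cut_out(s,"deck"),key=lambda b:b["conf"])["pixels"].astype(np.uint8)
cs=max(cv2.findContours(d,0,2)[0],key=cv2.contourArea); dm=np.zeros((480,640),np.uint8); cv2.drawContours(dm,[cs],-1,1,-1)
def dk(x): return [w2p(s,np.vstack([np.c_[x[0]+.1795*np.cos(a),x[1]+.1795*np.sin(a),0*a+z] for z in(.045,.083)]))]
ctr=fit(dm.astype(float),dk,[.535,-.12],[.01,.01])
# cover
cc=[b for b in ctrl.cut_out(s,"cover") if np.hypot(*(np.array(b["xy"])*[640,480]-[242,286]))<15]
cm=cc[0]["pixels"].astype(float)
def box(x,z0,z1,L=.04,W=.03):
    c,n=np.cos(x[2]),np.sin(x[2])
    return np.array([[x[0]+c*u-n*v,x[1]+n*u+c*v,z] for u in(-L,L) for v in(-W,W) for z in(z0,z1)])
def fun(x): return np.vstack([np.c_[x[0]+r*np.cos(a),x[1]+r*np.sin(a),0*a+z] for r,z in((.013,.014),(.019,.034))])
cov=fit(cm,lambda x:[w2p(s,box(x,0,.014)),w2p(s,fun(x))],[.435,.307,.15],[.008,.008,.2])
print("cover deg",np.degrees(cov[2]))
o=im.copy()
cv2.polylines(o,[cv2.convexHull(w2p(s,box(cov,0,.014)).round().astype(np.int32))],True,(255,0,0))
np.save("m1.npy",np.r_[ctr,cov])
cv2.polylines(o,[w2p(s,np.c_[ctr[0]+.175*np.cos(a),ctr[1]+.175*np.sin(a),0*a+.083]).round().astype(np.int32)],True,(255,0,0))
A=cv2.resize(o[255:320,195:290],(570,390),interpolation=cv2.INTER_CUBIC); B=cv2.resize(o[120:340,345:535],None,fx=1.772,fy=1.772)
cv2.imwrite("pics/c1.png",cv2.cvtColor(cv2.resize(np.hstack([A[:,120:480],B[:390,:336]]),None,fx=1.1,fy=1.1),cv2.COLOR_RGB2BGR))
np.save("top.npy",im)
E
python3 m1.py
```

```text
pix cover [ 41  15 138] bench [100   8 102] mould [ 41  15 133] wood [ 18  83 141] tray [110   7 111]
fit [ 0.5343 -0.1218] cost 425.05882352941177 of 21888.0
fit [0.4296 0.313  0.1924] cost 86.73333333333333 of 927.0
cover deg 11.026495627059353
```

View pics/c1.png

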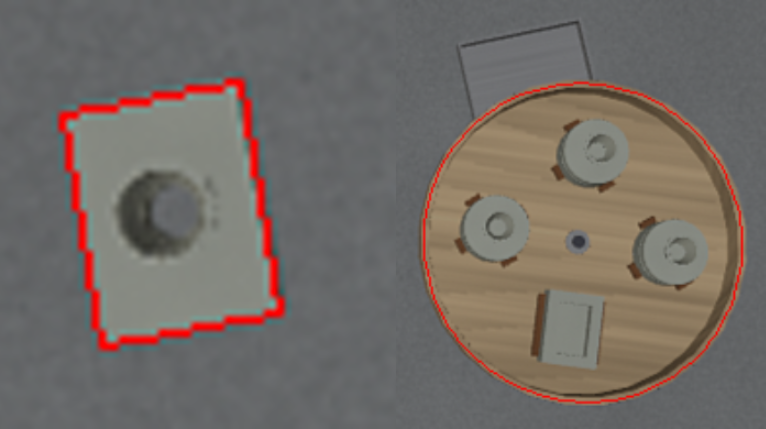

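The crop shows the pale grey rectangular cover with its outline fitted (centre about 0.430, 0.313, yaw 11°). The deck fit on the right is good too, with its axis at about (0.534, -0.122). I'm starting to move.

Call:
{"fn": "send_rows", "kwargs": {"deltas": [[[-0.504,0.361,0],0.07],[[-0.504,0.361,0],0.07],[[-0.504,0.361,0],0.07],[[-0.504,0.361,0],0.07],[[-0.504,0.361,0],0.07]], "gripper": 1}}

```text
clock: 1.47
tool_pos: [0.3265, -0.4771, 0.2923]
orientation: [-180.0, 0.0, -169.1]
force: [0.8, -0.2, -0.9]
opening: 0.0874
gripper_force: 0.0
```

```bash
cat >> h.py <<'E'
def wrap(d): return (d+180)%360-180
def rows(targets,cur=None):
    """targets: (x,y,z,yaw deg) world; prints rows from current pose, max reach notes"""
    o=ctrl.get_obs(); p=np.array(o["tool_pos"]); ps=o["orientation"][2]
    if cur is not None: p=np.array(cur[:3]); ps=cur[3]
    c,n=np.cos(np.radians(ps)),np.sin(np.radians(ps)); T=np.array([[c,n,0],[n,-c,0],[0,0,-1]])
    print("cur",np.round(p,4),np.round(o["orientation"],2),"t",round(o["clock"],2),"j6",round(o["joint_pos"][5],1),"open",round(o["opening"],4),"F",np.round(o["force"],1))
    for t in targets:
        d=np.array(t[:3])-p; y=wrap(ps-t[3]) if t[3] is not None else 0
        print([list(np.round(T@d/.8,4)),round(y/90,4)],"dist mm",round(np.linalg.norm(d)*1e3),"rows",round(np.linalg.norm(d)/.0417,1))
E
python3 - <<'E'
from h import *
rows([(.5,-.25,.29,-169)])
s={k:v for k,v in ctrl.snapshot("top").items()}
D=lambda x,y:(345+(x-396)/1.949,120+y/1.949)
P=p2w(s,[D(459,46),D(580,21)],.018); print("tray outer corners",P)
e=P[0]-P[1]; print("front deg from edge",np.degrees(np.arctan2(-e[0],e[1])), "from mid",np.degrees(np.arctan2(*(P.mean(0)-[.5343,-.1218])[::-1])),np.linalg.norm(e),np.linalg.norm(P.mean(0)-[.5343,-.1218]))
E
```

```text
cur [ 0.3265 -0.4771  0.2923] [-1.7998e+02  1.0000e-02 -1.6910e+02] t 1.47 j6 -42.9 open 0.0874 F [ 0.8 -0.2 -0.9]
[[np.float64(-0.2667), np.float64(0.2377), np.float64(0.0028)], np.float64(-0.0011)] dist mm 286 rows 6.9
tray outer corners [[ 0.76542306  0.00867066]
 [ 0.79945727 -0.13475388]]
front deg from edge 13.349206480675262 from mid 13.321984712630094 0.14740734547563433 0.2550021347706584
```

Call:
{"fn": "send_rows", "kwargs": {"deltas": [[[-0.267,0.238,0],0],[[-0.267,0.238,0],0],[[-0.267,0.238,0],0],[[-0.267,0.238,0],0],[[-0.267,0.238,0],0]]}}

```text
clock: 1.93
tool_pos: [0.453, -0.3113, 0.2926]
orientation: [-180.0, 0.0, -169.1]
force: [0.5, -0.2, 0.2]
opening: 0.0873
gripper_force: 0.0
```

Run:
```python
from h import *
rows([(.43,.313,.29,-169),(.52,-.16,.29,-169)])
```

```text
cur [ 0.453  -0.3113  0.2926] [-1.7998e+02  4.0000e-02 -1.6907e+02] t 1.93 j6 -65.0 open 0.0873 F [ 0.5 -0.2  0.2]
[[np.float64(-0.1197), np.float64(0.7717), np.float64(0.0032)], np.float64(-0.0008)] dist mm 625 rows 15.0
[[np.float64(-0.1181), np.float64(0.1699), np.float64(0.0032)], np.float64(-0.0008)] dist mm 166 rows 4.0
```

Call:
{"fn": "send_rows", "kwargs": {"deltas": [[[-0.008,0.051,0],0],[[-0.016,0.102,0],0],[[-0.024,0.153,0],0],[[-0.032,0.204,0],0],[[-0.04,0.255,0],0]]}}

```text
clock: 2.35
tool_pos: [0.4445, -0.1049, 0.2924]
orientation: [-180.0, 0.0, -169.1]
force: [0.3, 1.1, -0.3]
opening: 0.0876
gripper_force: 0.0
```

Run:
```python
from h import *
s=ctrl.snapshot("wrist"); save(s,"w1.png")
rows([(.43,.313,.29,-169)])
print(w2p(s,[[.43,.313,.014],[.5343,-.1218,.083],[.78,-.06,.018]],True))
```

```text
cur [ 0.4446 -0.0996  0.2927] [ 1.7992e+02  1.4000e-01 -1.6889e+02] t 2.4 j6 -91.1 open 0.0877 F [-3.1  3.3 -2. ]
[[np.float64(-0.0815), np.float64(0.5096), np.float64(0.0034)], np.float64(0.0013)] dist mm 413 rows 9.9
[[619.18026007 262.40048594]
 [284.35665806 314.77161356]
 [306.89565429 444.68895416]]
```

View pics/w1.png

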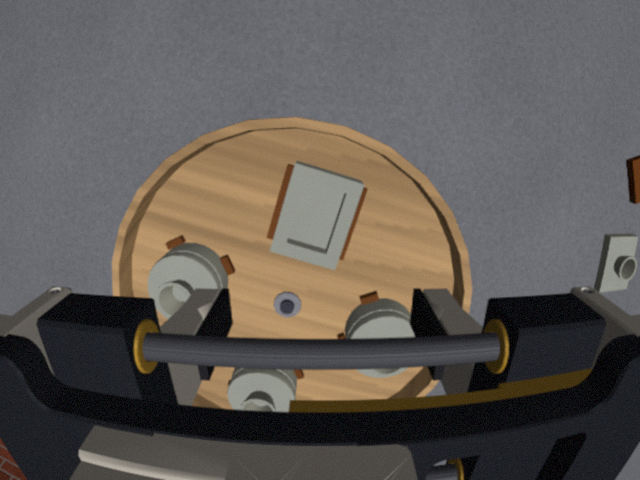

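The wrist view shows the open mould at (317,216) with corners (296,162), (365,181), (337,270) and (270,252). The hub is at (287,304), and the grey cover is at the right edge at (620,262).

Call:
{"fn": "send_rows", "kwargs": {"deltas": [[[-0.008,0.051,0],0],[[-0.016,0.102,0],0],[[-0.024,0.153,0],0],[[-0.032,0.204,0],0],[[-0.041,0.255,0],0]]}}

```text
clock: 2.82
tool_pos: [0.4378, 0.1016, 0.2928]
orientation: [180.0, 0.1, -169.1]
force: [1.5, 0.2, 0.3]
opening: 0.0876
gripper_force: 0.0
```

```bash
cat > fitbox.py <<'E'
from h import *
from scipy.optimize import minimize
np.set_printoptions(precision=4,suppress=True)
def seg(im,uv):
    """pale plaster patch around pixel uv"""
    g=cv2.cvtColor(im,cv2.COLOR_RGB2HSV).astype(int)
    m=((g[...,0]>25)&(g[...,0]<60)&(g[...,1]>8)&(g[...,1]<45)&(g[...,2]>60)).astype(np.uint8)
    m=cv2.morphologyEx(m,cv2.MORPH_OPEN,np.ones((3,3),np.uint8))
    _,l=cv2.connectedComponents(m); k=l[int(uv[1])-8:int(uv[1])+9,int(uv[0])-8:int(uv[0])+9]; k=k[k>0]
    o=np.zeros(m.shape,np.uint8); c=max(cv2.findContours((l==np.bincount(k).argmax()).astype(np.uint8),0,2)[0],key=cv2.contourArea)
    cv2.drawContours(o,[c],-1,1,-1); return o.astype(float)
def fitbox(s,mask,x0,z0,z1,fish=True):
    def poly(x):
        c,n=np.cos(x[2]),np.sin(x[2])
        P=np.array([[x[0]+c*u-n*v,x[1]+n*u+c*v,z] for u in(-.04,.04) for v in(-.03,.03) for z in {z0,z1}])
        return w2p(s,P,fish)
    def cost(x):
        m=np.zeros((1920,2560),np.uint8); cv2.fillConvexPoly(m,cv2.convexHull(np.round(poly(x)*4+1.5).astype(np.int32)),255)
        return np.abs(cv2.resize(m,(640,480),interpolation=cv2.INTER_AREA)/255.-mask).sum()
    best=None
    for k in(1,-1):
        r=minimize(cost,x0,method="Nelder-Mead",options=dict(initial_simplex=np.vstack([x0,np.array(x0)+np.diag([.008*k,.008*k,.15*k])]),maxiter=150))
        if best is None or r.fun<best.fun: best=r
    print("fit",best.x[:2],"deg",np.degrees(best.x[2]),"cost",best.fun,"area",mask.sum()); return best.x,poly(best.x)
E
python3 - <<'E'
from fitbox import *
s=ctrl.snapshot("wrist"); f=cam(s)
w=dict(s); im=cv2.cvtColor(cv2.imread("pics/w1.png"),cv2.COLOR_BGR2RGB)
# w1's pose rebuilt: same orientation, shift by tool displacement unknown -> use current picture
save(s,"w2.png"); np.savez("w2.npz",**{k:np.array(v) for k,v in s.items()})
rows([(.43,.313,.29,-169)])
o=ctrl.get_obs(); f,R,t=cam(s); print("cam",-R.T@t,"axis",R[2])
print(w2p(s,[[.43,.313,.014],[.5343,-.1218,.083],[.44,-.1,.079]],True))
E
```

```text
cur [0.4388 0.1072 0.2928] [ 179.89    0.16 -168.91] t 2.87 j6 -117.7 open 0.0876 F [1.  5.7 1. ]
[[np.float64(-0.0387), np.float64(0.2546), np.float64(0.0036)], np.float64(0.001)] dist mm 206 rows 4.9
cam [0.3585 0.0862 0.3857] axis [ 0.2978  0.0585 -0.9528]
[[503.9131 238.8901]
 [ 88.5114 277.1023]
 [108.1122 188.8572]]
```

Call:
{"fn": "send_rows", "kwargs": {"deltas": [[[-0.008,0.051,0.02],0],[[-0.016,0.102,0.04],0],[[-0.024,0.153,0.06],0],[[-0.032,0.204,0.08],0],[[-0.039,0.253,0.1],0]]}}

```text
clock: 3.28
tool_pos: [0.4309, 0.2957, 0.2162]
orientation: [180.0, 0.1, -169.0]
force: [1.4, 0.4, 0.1]
opening: 0.0879
gripper_force: 0.0
```

Run:
```python
from fitbox import *
s=ctrl.snapshot("wrist"); save(s,"w3.png"); 
uv=w2p(s,[.43,.313,.014],True)[0]; print(uv)
try:
    m=seg(s["color"],uv); x,p=fitbox(s,m,[.43,.313,.19],0,.014)
    o=s["color"].copy(); cv2.polylines(o,[cv2.convexHull(p.round().astype(np.int32))],True,(255,0,0)); cv2.imwrite("pics/w3.png",o[...,::-1])
    d=np.degrees(x[2]); rows([(x[0],x[1],.10,d-180),(x[0],x[1],.068,d-180)])
finally: pass
w=np.load("w2.npz"); w={k:w[k] for k in w}
hub=(0,0)
uv=w2p(w,[.44,-.12,.079],True)[0]; m=seg(w["color"],uv); fitbox(w,m,[.44,-.12,.0],.055,.079)
```

```text
[341.2683 230.7022]
fit [0.4328 0.3137] deg 12.533223487053982 cost 220.68235294117648 area 6614.0
cur [0.4309 0.3005 0.213 ] [-179.99   -0.03 -168.96] t 3.33 j6 -135.3 open 0.0876 F [ 1.7  7.3 -0.8]
[[np.float64(-0.0055), np.float64(0.0158), np.float64(0.1412)], np.float64(-0.0166)] dist mm 114 rows 2.7
[[np.float64(-0.0055), np.float64(0.0158), np.float64(0.1812)], np.float64(-0.0166)] dist mm 146 rows 3.5
fit [ 0.4411 -0.1157] deg -3.2258602674283656 cost 925.0901960784313 area 4270.0
```

View pics/w3.png

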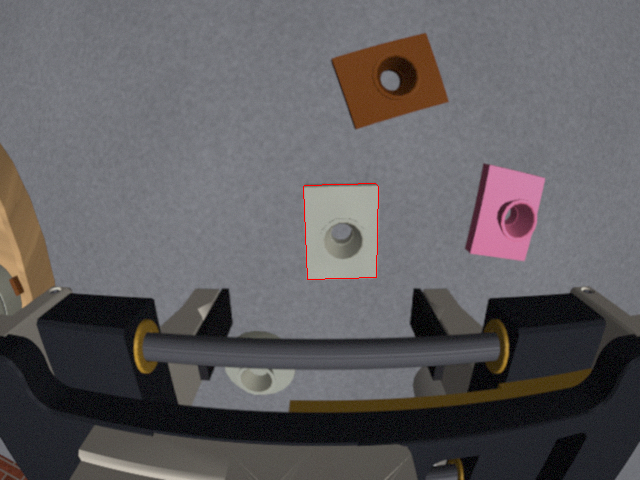

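The red outline matches the grey cover at (341,231): centre (0.433, 0.314), yaw 12.5°. The brown and pink pieces are clear of it, and I'm descending.

Call:
{"fn": "send_rows", "kwargs": {"deltas": [[[-0.003,0.008,0.04],-0.0166],[[-0.0055,0.0158,0.08],-0.0166],[[-0.0055,0.0158,0.12],-0.0166],[[-0.0055,0.0158,0.14],-0.0166],[[-0.0055,0.0158,0.14],-0.0166]]}}

```text
clock: 3.75
tool_pos: [0.4318, 0.3053, 0.1008]
orientation: [-179.8, -0.3, -167.6]
force: [-0.7, -0.7, -0.5]
opening: 0.0879
gripper_force: 0.0
```

Run:
```python
from fitbox import *
s=ctrl.snapshot("wrist"); s=ctrl.snapshot("wrist")
uv=w2p(s,[.4328,.3137,.014],True)[0]; m=seg(s["color"],uv); x,p=fitbox(s,m,[.4328,.3137,.218],0,.014)
rows([(x[0],x[1],.0685,np.degrees(x[2])-180)]); print(uv, p.min(0),p.max(0))
```

```text
fit [0.4334 0.3139] deg 12.497487245587411 cost 1489.6 area 14027.0
cur [0.4334 0.307  0.1046] [-179.95   -0.03 -167.55] t 3.85 j6 -134.1 open 0.0879 F [-0.4  0.7  0.6]
[[np.float64(-0.0019), np.float64(0.0083), np.float64(0.0451)], np.float64(-0.0005)] dist mm 37 rows 0.9
[334.9338 287.5318] [276.5444 210.0075] [394.5708 349.9922]
```

Call:
{"fn": "send_rows", "kwargs": {"deltas": [[[-0.0019,0.0083,0.01],0],[[-0.0019,0.0083,0.025],0],[[-0.0019,0.0083,0.04],0],[[-0.0019,0.0083,0.045],0],[[-0.0019,0.0083,0.045],0]]}}

```text
clock: 4.27
tool_pos: [0.4333, 0.3142, 0.0686]
orientation: [180.0, 0.0, -167.6]
force: [0.3, 0.6, -0.1]
opening: 0.0878
gripper_force: 0.0
```

Call:
{"fn": "send_rows", "kwargs": {"deltas": [[[0,0,0],0],[[0,0,0],0],[[0,0,0],0],[[0,0,0],0],[[0,0,0],0]], "gripper": 0.55}}

```text
clock: 4.68
tool_pos: [0.4333, 0.3141, 0.0689]
orientation: [180.0, 0.0, -167.6]
force: [-0.3, -0.5, 1.2]
opening: 0.0597
gripper_force: 5.4
```

Call:
{"fn": "send_rows", "kwargs": {"deltas": [[[0,0,0],0],[[0,0,0],0],[[0,0,0],0],[[0,0,0],0],[[0,0,0],0]], "gripper": 0.55}}

```text
clock: 5.1
tool_pos: [0.4333, 0.314, 0.0689]
orientation: [180.0, 0.0, -167.6]
force: [-1.4, -0.7, 6.0]
opening: 0.0601
gripper_force: 30.0
```

Gripped: opening 60 mm, 30 N. Lifting and carrying it toward the deck.

Call:
{"fn": "send_rows", "kwargs": {"deltas": [[[0,0,-0.03],0],[[0,0,-0.07],0],[[0,0,-0.11],0],[[0,0,-0.15],0],[[0,0,-0.19],0]]}}

```text
clock: 5.52
tool_pos: [0.4328, 0.3135, 0.2217]
orientation: [-180.0, -0.0, -167.6]
force: [0.1, 1.9, -1.2]
opening: 0.0595
gripper_force: 30.0
```

Run:
```python
from h import *
rows([(.47,.04,.25,-180)])
```

```text
cur [0.4328 0.3135 0.2217] [-1.7998e+02 -4.0000e-02 -1.6758e+02] t 5.52 j6 -134.5 open 0.0595 F [ 0.1  1.9 -1.2]
[[np.float64(0.0281), np.float64(-0.3438), np.float64(-0.0354)], np.float64(0.138)] dist mm 277 rows 6.7
```

Call:
{"fn": "send_rows", "kwargs": {"deltas": [[[0.0,-0.03,-0.01],0.02],[[0.005,-0.075,-0.02],0.05],[[0.01,-0.12,-0.03],0.08],[[0.014,-0.165,-0.035],0.11],[[0.018,-0.21,-0.035],0.138]]}}

```text
clock: 5.93
tool_pos: [0.4552, 0.1454, 0.2493]
orientation: [179.9, 0.1, 179.9]
force: [0.1, -0.3, -0.3]
opening: 0.0599
gripper_force: 30.0
```

Call:
{"fn": "send_rows", "kwargs": {"deltas": [[[0.005,-0.04,0],0],[[0.01,-0.08,0],0],[[0.01,-0.12,0],0],[[0.01,-0.134,0],0],[[0.01,-0.134,0],0]]}}

```text
clock: 6.35
tool_pos: [0.4465, 0.0372, 0.2482]
orientation: [-180.0, -0.0, 179.8]
force: [-1.0, 0.1, -0.5]
opening: 0.0598
gripper_force: 30.0
```

Run:
```python
from fitbox import *
ctrl.snapshot("top"); s=ctrl.snapshot("wrist"); uv=w2p(s,[.44,-.118,.079],True)[0]; print(uv)
o=s["color"].copy()
m=seg(o,uv); cv2.drawContours(o,cv2.findContours(m.astype(np.uint8),0,2)[0],-1,(0,0,255),1)
x,p=fitbox(s,m,[.44,-.118,-.05],.079,.079); cv2.polylines(o,[cv2.convexHull(p.round().astype(np.int32))],True,(255,0,0)); cv2.imwrite("pics/w4.png",o[...,::-1])
np.savez("w4.npz",**{k:np.array(v) for k,v in s.items()})
rows([(.44,-.118,.25,176-360)])
```

```text
[126.8417 232.2686]
fit [ 0.4393 -0.1103] deg -5.8937465785916565 cost 326.07450980392156 area 6113.0
cur [0.4472 0.0392 0.2484] [179.99   0.   179.92] t 6.45 j6 -120.4 open 0.0594 F [-0.3  0.8 -0.6]
[[np.float64(0.0087), np.float64(-0.1965), np.float64(-0.002)], np.float64(0.0435)] dist mm 157 rows 3.8
```

View pics/w4.png

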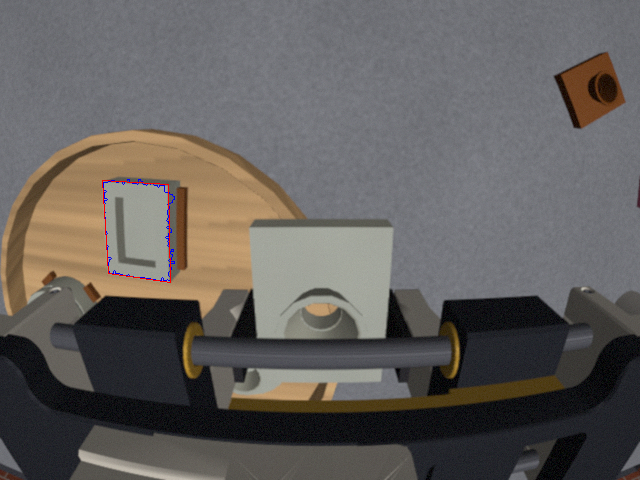

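The picture shows the held cover (250–392, 220–380) square in the fingers, and the mould's top face (103–170, 180–282) is outlined well. I'll take one closer look with the mould ahead of the cover.

Call:
{"fn": "send_rows", "kwargs": {"deltas": [[[-0.02,-0.04,0],0.03],[[-0.05,-0.08,0],0.065],[[-0.08,-0.12,0],0.065],[[-0.1,-0.16,0],0.065],[[-0.1,-0.192,0],0.065]]}}

```text
clock: 6.87
tool_pos: [0.5304, -0.115, 0.2477]
orientation: [-180.0, 0.0, 174.2]
force: [0.3, -0.7, -0.6]
opening: 0.0593
gripper_force: 30.0
```

Run:
```python
from fitbox import *
for i in range(4): ctrl.snapshot("top")
s=ctrl.snapshot("wrist"); uv=w2p(s,[.439,-.112,.079],True)[0]; print(uv)
o=s["color"].copy()
m=seg(o,uv); cv2.drawContours(o,cv2.findContours(m.astype(np.uint8),0,2)[0],-1,(0,0,255),1)
x,p=fitbox(s,m,[.439,-.112,-.1],.079,.079); cv2.polylines(o,[cv2.convexHull(p.round().astype(np.int32))],True,(255,0,0))
x2,p=fitbox(s,m,[.439,-.112,-.1],.070,.079)
hub=w2p(s,[.5343,-.1218,.06],True)[0]; print(hub)
o=np.hstack([cv2.resize(o[int(uv[1])-70:int(uv[1])+70,int(uv[0])-70:int(uv[0])+70],(500,500),interpolation=cv2.INTER_CUBIC)]); cv2.imwrite("pics/w5.png",o[...,::-1])
rows([(x[0],x[1],.25,np.degrees(x[2])-180)])
```

```text
[309.6566 118.7512]
fit [ 0.4393 -0.1106] deg -6.447580191800404 cost 318.3607843137255 area 9308.0
fit [ 0.4393 -0.1106] deg -6.447580191800404 cost 318.3607843137255 area 9308.0
[311.0103 242.5503]
cur [ 0.5274 -0.1133  0.248 ] [180.    -0.04 174.17] t 7.12 j6 -104.5 open 0.0598 F [-0.7  0.5 -1.4]
[[np.float64(0.1098), np.float64(-0.0079), np.float64(-0.0024)], np.float64(0.0069)] dist mm 88 rows 2.1
```

View pics/w5.png

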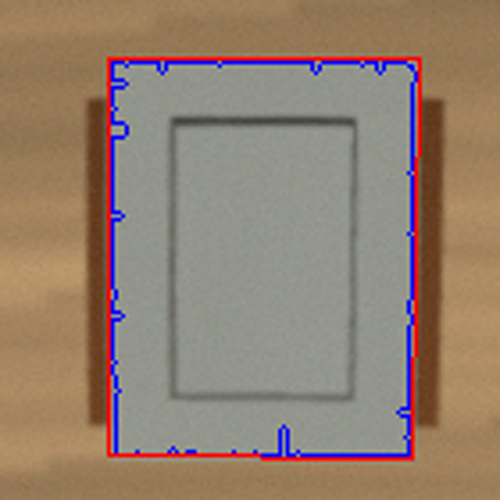

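The fit on the mould's top face is tight: (0.4393, -0.1106), yaw -6.4°. The brown guides sit beside it. Moving over it now.

Call:
{"fn": "send_rows", "kwargs": {"deltas": [[[0.04,-0.0079,0],0.0069],[[0.08,-0.0079,0],0.0069],[[0.1098,-0.0079,0.02],0.0069],[[0.1098,-0.0079,0.06],0.0069],[[0.1098,-0.0079,0.1],0.0069]]}}

```text
clock: 7.53
tool_pos: [0.4392, -0.1098, 0.1696]
orientation: [179.9, 0.3, 173.7]
force: [1.0, 0.5, -1.3]
opening: 0.0597
gripper_force: 30.0
```

Run:
```python
from h import *
for i in range(4): s=ctrl.snapshot("wrist")
save(s,"w6.png")
rows([(.4393,-.1106,.1489,173.55),(.4393,-.1106,.1475,173.55)])
```

```text
cur [ 0.4397 -0.1106  0.1692] [-1.7996e+02 -4.0000e-02  1.7366e+02] t 7.73 j6 -107.3 open 0.0598 F [ 0.3  0.4 -1. ]
[[np.float64(0.0004), np.float64(-0.0), np.float64(0.0253)], np.float64(0.0013)] dist mm 20 rows 0.5
[[np.float64(0.0004), np.float64(-0.0), np.float64(0.0271)], np.float64(0.0013)] dist mm 22 rows 0.5
```

View pics/w6.png

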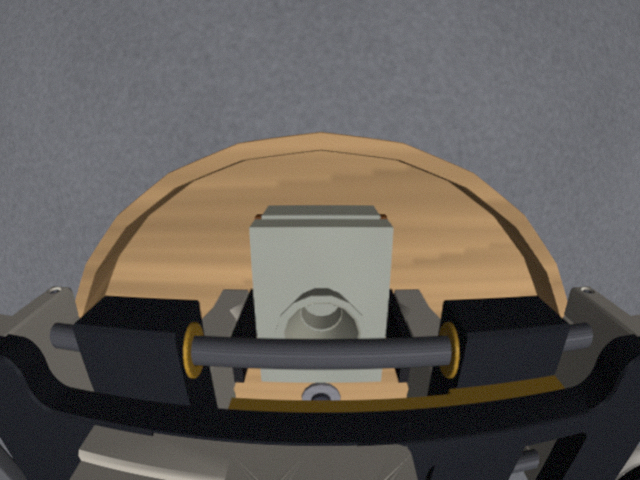

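Run:
```python
from h import *
s=ctrl.snapshot("wrist"); g=cv2.cvtColor(s["color"],cv2.COLOR_RGB2GRAY).astype(float)
col=g[195:240,270:375].mean(1); print(np.round(col,0)[8:36])
o=ctrl.get_obs(); p=np.array(o["tool_pos"]); ps=np.radians(o["orientation"][2]); ex=np.array([np.cos(ps),np.sin(ps)])
ey=np.array([np.sin(ps),-np.cos(ps)])
for r in (220,223,228):
  for z in(p[2]-.0689,p[2]-.0549): print(r,[ ((q-p[:2])@ex*1e3).round(1) for q in p2w(s,[[321,r]],z,True)])
print([((q-p[:2])@ey*1e3).round(1) for q in p2w(s,[[250,222],[392,222]],p[2]-.0549,True)])
```

```text
[ 88.  88.  88.  87.  87.  86.  86.  94. 124. 149. 153. 153. 152. 153.
 151. 137. 111.  93.  89.  90.  90.  90.  90. 104. 137. 155. 158. 159.]
220 [np.float64(41.3)]
220 [np.float64(44.8)]
223 [np.float64(39.9)]
223 [np.float64(43.5)]
228 [np.float64(37.6)]
228 [np.float64(41.4)]
[np.float64(-28.9), np.float64(29.9)]
```

Run:
```python
from h import *
s=ctrl.snapshot("wrist"); o=ctrl.get_obs(); p=np.array(o["tool_pos"]); ps=np.radians(o["orientation"][2]); ex=np.array([np.cos(ps),np.sin(ps)])
for r,z in ((210.8,.079),(206,.079),(218.8,p[2]-.0689),(226.5,p[2]-.0549)): print(r,((p2w(s,[[321,r]],z,True)[0]-p[:2])@ex*1e3).round(1))
im=s["color"][195:240:1,320].astype(int); print([tuple(v) for v in im[5:36]])
```

```text
210.8 39.8
206 42.3
218.8 41.1
226.5 41.3
[(np.int64(106), np.int64(97), np.int64(82)), (np.int64(92), np.int64(92), np.int64(83)), (np.int64(90), np.int64(88), np.int64(80)), (np.int64(90), np.int64(89), np.int64(79)), (np.int64(90), np.int64(87), np.int64(79)), (np.int64(92), np.int64(89), np.int64(81)), (np.int64(85), np.int64(84), np.int64(77)), (np.int64(88), np.int64(87), np.int64(77)), (np.int64(98), np.int64(98), np.int64(91)), (np.int64(135), np.int64(136), np.int64(128)), (np.int64(144), np.int64(149), np.int64(139)), (np.int64(152), np.int64(155), np.int64(147)), (np.int64(149), np.int64(152), np.int64(143)), (np.int64(148), np.int64(151), np.int64(143)), (np.int64(152), np.int64(154), np.int64(146)), (np.int64(151), np.int64(153), np.int64(144)), (np.int64(150), np.int64(152), np.int64(146)), (np.int64(148), np.int64(151), np.int64(140)), (np.int64(135), np.int64(134), np.int64(127)), (np.int64(111), np.int64(112), np.int64(102)), (np.int64(94), np.int64(89), np.int64(83)), (np.int64(91), np.int64(91), np.int64(82)), (np.int64(93), np.int64(90), np.int64(85)), (np.int64(91), np.int64(91), np.int64(80)), (np.int64(93), np.int64(92), np.int64(85)), (np.int64(92), np.int64(94), np.int64(84)), (np.int64(109), np.int64(110), np.int64(103)), (np.int64(140), np.int64(139), np.int64(128)), (np.int64(158), np.int64(160), np.int64(151)), (np.int64(156), np.int64(159), np.int64(150)), (np.int64(159), np.int64(160), np.int64(150))]
```

Call:
{"fn": "send_rows", "kwargs": {"deltas": [[[-0.001,0,0.006],0.001],[[-0.001,0,0.012],0.001],[[-0.001,0,0.018],0.001],[[-0.001,0,0.023],0.001],[[-0.001,0,0.025],0.001]]}}

```text
clock: 8.25
tool_pos: [0.4397, -0.1117, 0.1478]
orientation: [-180.0, -0.1, 173.4]
force: [-4.6, 2.8, 19.4]
opening: 0.06
gripper_force: 30.0
```

Call:
{"fn": "send_rows", "kwargs": {"deltas": [[[0,0,0.0003],0],[[0,0,0.0006],0],[[0,0,0.0006],0],[[0,0,0.0006],0],[[0,0,0.0006],0]]}}

```text
clock: 8.67
tool_pos: [0.4401, -0.1115, 0.148]
orientation: [180.0, 0.0, 173.4]
force: [-0.6, 0.9, -1.0]
opening: 0.0598
gripper_force: 30.0
```

Call:
{"fn": "send_rows", "kwargs": {"deltas": [[[0,0,0.0006],0],[[0,0,0.0012],0],[[0,0,0.0012],0],[[0,0,0.0012],0],[[0,0,0.0012],0]]}}

```text
clock: 9.08
tool_pos: [0.4401, -0.1116, 0.1478]
orientation: [-180.0, 0.0, 173.5]
force: [-3.9, 1.5, 10.4]
opening: 0.0594
gripper_force: 30.0
```

Contact at 10 N. Opening the fingers.

Call:
{"fn": "send_rows", "kwargs": {"deltas": [[[0,0,0],0],[[0,0,0],0],[[0,0,0],0],[[0,0,0],0],[[0,0,0],0]], "gripper": 1}}

```text
clock: 9.5
tool_pos: [0.44, -0.1115, 0.1469]
orientation: [-180.0, -0.0, 173.4]
force: [-0.5, -0.2, 0.4]
opening: 0.0855
gripper_force: 0.0
```

Call:
{"fn": "send_rows", "kwargs": {"deltas": [[[0,0,-0.01],0],[[0,0,-0.04],0],[[0,0,-0.08],0],[[0,0,-0.12],0],[[0,0,-0.13],0]]}}

```text
clock: 9.92
tool_pos: [0.442, -0.1117, 0.2564]
orientation: [180.0, 0.4, 173.5]
force: [1.8, -0.5, 1.3]
opening: 0.0875
gripper_force: 0.0
```

Call:
{"fn": "send_rows", "kwargs": {"deltas": [[[-0.04,0,0],0],[[-0.08,0,0],0],[[-0.11,0,0],0],[[-0.11,0,0],0],[[-0.11,0,0],0]]}}

```text
clock: 10.33
tool_pos: [0.5282, -0.1217, 0.2506]
orientation: [-180.0, -0.1, 173.4]
force: [-0.7, 0.1, 0.3]
opening: 0.0878
gripper_force: 0.0
```

Run:
```python
from fitbox import *
s=ctrl.snapshot("wrist"); uv=w2p(s,[.439,-.112,.086],True)[0]; print(uv)
o=s["color"].copy(); m=seg(o,uv+[0,-15])
x,p=fitbox(s,m,[.44,-.112,-.11],.079,.093)
u,v=uv.astype(int); cv2.imwrite("pics/w7.png",cv2.resize(o[v-70:v+90,u-90:u+90],(720,640)[:2] if 0 else (672,597),interpolation=cv2.INTER_CUBIC)[...,::-1])
save(s,"w7full.png")
print(w2p(s,[[.79,-.06,.018],[.5343,-.1218,.06]],True)); rows([])
```

```text
[319.3374 116.3851]
fit [ 0.4389 -0.1111] deg -6.377087124806244 cost 285.9058823529412 area 10205.0
[[395.0308 423.4638]
 [320.9431 239.6646]]
cur [ 0.5273 -0.1216  0.2507] [-179.99   -0.07  173.42] t 10.38 j6 -104.3 open 0.0875 F [-0.8  0.  -0.5]
```

View pics/w7.png

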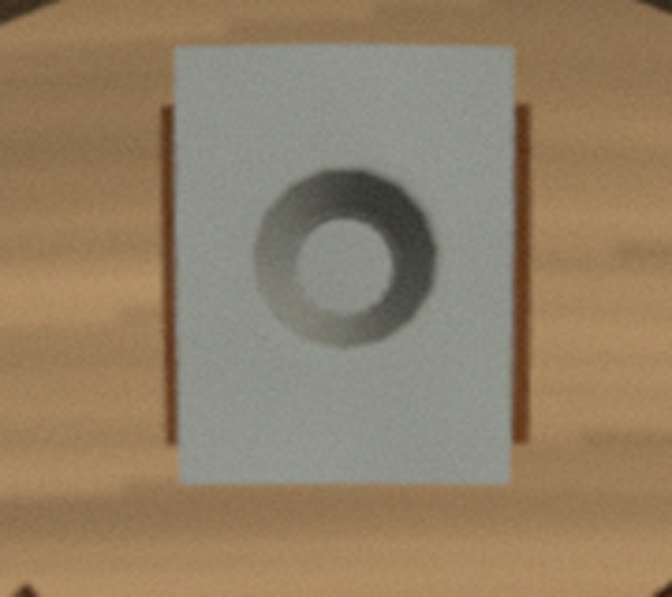

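The cover sits flush on the mould: fit (0.4389, -0.1111), -6.4°, against the mould's (0.4393, -0.1106), -6.4°. Next is the rim. I'll pinch it at about 38.6° between two moulds and turn it clockwise by about 160°.

Run:
```python
from h import *
p=np.array([.6728,-.0128])
o=ctrl.get_obs(); c=np.array(o["tool_pos"]); y=o["orientation"][2]
rows([(.6728,-.0128,.25,y+35)])
rows([(.6728,-.0128,.20,308.6)],cur=[.6728,-.0128,.25,y+105])
# arc rows cw: tool at ψ, y axis=angle ψ-90 = φ+180 -> centre lies at +y 175mm
print([w.round(4).tolist() for w in [np.array([0])]])
for k in range(1,6):
    a=np.radians(4*k); ps=np.radians(308.6); ph=ps-np.pi/2-np.pi
    f=lambda q:.175*np.array([np.cos(q),np.sin(q)])
    d=f(ph-a)-f(ph); ex=np.array([np.cos(ps),np.sin(ps)]); ey=np.array([np.sin(ps),-np.cos(ps)])
    print(4*k,[d@ex/.8,d@ey/.8],4*k/90)
```

```text
cur [ 0.5273 -0.1216  0.2507] [-1.7999e+02 -7.0000e-02  1.7342e+02] t 10.38 j6 -104.3 open 0.0875 F [-0.8  0.  -0.5]
[[np.float64(-0.1651), np.float64(0.156), np.float64(0.0009)], np.float64(-0.3889)] dist mm 182 rows 4.4
cur [ 0.6728 -0.0128  0.25  ] [-1.7999e+02 -7.0000e-02  1.7342e+02] t 10.38 j6 -104.3 open 0.0875 F [-0.8  0.  -0.5]
[[np.float64(0.0), np.float64(0.0), np.float64(0.0625)], np.float64(-0.3353)] dist mm 50 rows 1.2
[[0]]
4 [np.float64(0.015259228631527412), np.float64(0.0005328640056634303)] 0.044444444444444446
8 [np.float64(0.03044411583501431), np.float64(0.0021288599627814547)] 0.08888888888888889
12 [np.float64(0.04548068236638486), np.float64(0.004780212339479989)] 0.13333333333333333
16 [np.float64(0.06029567158496859), np.float64(0.008474004013492721)] 0.17777777777777778
20 [np.float64(0.07481690635249004), np.float64(0.013192239203082514)] 0.2222222222222222
```

Call:
{"fn": "send_rows", "kwargs": {"deltas": [[[-0.033,0.031,0],-0.078],[[-0.066,0.062,0],-0.156],[[-0.099,0.093,0],-0.234],[[-0.132,0.125,0],-0.312],[[-0.165,0.156,0],-0.389]]}}

```text
clock: 10.8
tool_pos: [0.6731, -0.0115, 0.2518]
orientation: [180.0, 0.0, -151.2]
force: [-0.0, 0.3, 0.1]
opening: 0.0879
gripper_force: 0.0
```

Call:
{"fn": "send_rows", "kwargs": {"deltas": [[[0,0,0],-0.078],[[0,0,0],-0.156],[[0,0,0],-0.234],[[0,0,0],-0.312],[[0,0,0],-0.389]]}}

```text
clock: 11.22
tool_pos: [0.6719, -0.0125, 0.2514]
orientation: [180.0, -0.0, -116.2]
force: [0.3, -0.5, 0.1]
opening: 0.0877
gripper_force: 0.0
```

Call:
{"fn": "send_rows", "kwargs": {"deltas": [[[0,0,0],-0.078],[[0,0,0],-0.156],[[0,0,0],-0.234],[[0,0,0],-0.312],[[0,0,0],-0.389]]}}

```text
clock: 11.63
tool_pos: [0.6718, -0.0126, 0.2517]
orientation: [-180.0, 0.0, -81.2]
force: [-0.6, 0.2, -0.4]
opening: 0.0879
gripper_force: 0.0
```

Call:
{"fn": "send_rows", "kwargs": {"deltas": [[[0,0,0.01],-0.078],[[0,0,0.03],-0.156],[[0,0,0.05],-0.234],[[0,0,0.06],-0.312],[[0,0,0.06],-0.335]]}}

```text
clock: 12.05
tool_pos: [0.6707, -0.0127, 0.2011]
orientation: [179.8, 0.1, -51.0]
force: [-0.0, 0.4, 0.3]
opening: 0.0875
gripper_force: 0.0
```

Run:
```python
from h import *
for i in range(2): s=ctrl.snapshot("top")
np.save("top2.npy",s["color"]); rows([(.6728,-.0128,.126,308.6)])
```

```text
cur [ 0.6719 -0.0127  0.2031] [ 1.7995e+02  2.0000e-02 -5.1340e+01] t 12.15 j6 23.2 open 0.0877 F [ 0.5 -1.1  0.4]
[[np.float64(0.0009), np.float64(-0.0008), np.float64(0.0964)], np.float64(0.0007)] dist mm 77 rows 1.8
```

Descending and closing on the rim.

Call:
{"fn": "send_rows", "kwargs": {"deltas": [[[0.001,-0.001,0.03],0],[[0.001,-0.001,0.06],0],[[0.001,-0.001,0.085],0],[[0.001,-0.001,0.096],0],[[0.001,-0.001,0.096],0]]}}

```text
clock: 12.57
tool_pos: [0.6726, -0.0129, 0.1245]
orientation: [179.8, 0.1, -51.5]
force: [0.2, -0.8, 1.0]
opening: 0.0877
gripper_force: 0.0
```

Call:
{"fn": "send_rows", "kwargs": {"deltas": [[[0,0,0],0],[[0,0,0],0],[[0,0,0],0],[[0,0,0],0],[[0,0,0],0]], "gripper": 0.2}}

```text
clock: 12.98
tool_pos: [0.6744, -0.0127, 0.1272]
orientation: [-179.9, -0.0, -51.4]
force: [0.6, 0.2, 0.5]
opening: 0.0599
gripper_force: 0.0
```

Call:
{"fn": "send_rows", "kwargs": {"deltas": [[[0,0,0],0],[[0,0,0],0],[[0,0,0],0],[[0,0,0],0],[[0,0,0],0]]}}

```text
clock: 13.4
tool_pos: [0.6739, -0.0128, 0.1262]
orientation: [180.0, 0.0, -51.4]
force: [0.0, -0.5, -0.2]
opening: 0.0266
gripper_force: 0.0
```

Run:
```python
from h import *
s=ctrl.snapshot("side"); save(s,"s8.png"); rows([(.6728,-.0128,.126,308.6)])
s=ctrl.snapshot("wrist"); cv2.imwrite("pics/w8.png",np.vstack([s["color"][:,:,::-1]]))
```

```text
cur [ 0.674  -0.0128  0.1262] [180.     0.   -51.37] t 13.45 j6 23.2 open 0.0228 F [ 0.1 -0.7 -0.3]
[[np.float64(-0.0009), np.float64(0.0012), np.float64(0.0002)], np.float64(0.0003)] dist mm 1 rows 0.0
```

View pics/w8.png

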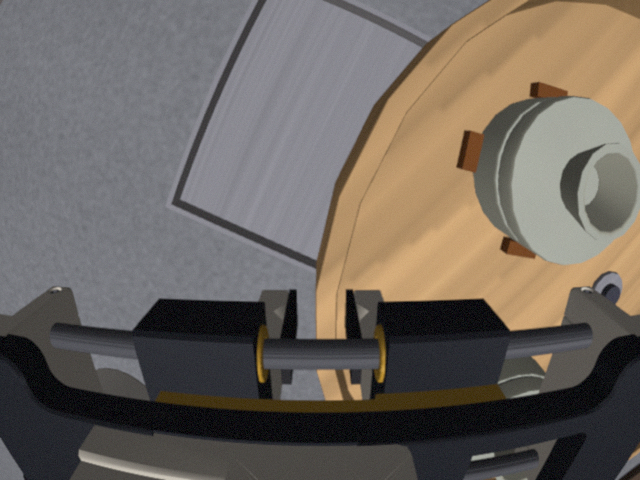

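The rim (317–340, 300) lies between the finger pads, and the tray's outer corner shows at (176,203). Closing on the rim now, and taking the tray direction from this view.

Call:
{"fn": "send_rows", "kwargs": {"deltas": [[[0,0,0],0],[[0,0,0],0],[[0,0,0],0],[[0,0,0],0],[[0,0,0],0]], "gripper": 0}}

```text
clock: 13.92
tool_pos: [0.6743, -0.0124, 0.1262]
orientation: [-180.0, -0.0, -51.4]
force: [2.2, 2.9, -2.2]
opening: 0.011
gripper_force: 29.2
```

Call:
{"fn": "send_rows", "kwargs": {"deltas": [[[0,0,0],0],[[0,0,0],0],[[0,0,0],0],[[0,0,0],0],[[0,0,0],0]]}}

```text
clock: 14.33
tool_pos: [0.6742, -0.0124, 0.1262]
orientation: [-180.0, -0.0, -51.4]
force: [3.7, 5.0, -2.9]
opening: 0.0105
gripper_force: 29.3
```

Run:
```python
from h import *
np.set_printoptions(precision=4,suppress=True)
s=ctrl.snapshot("wrist"); P=p2w(s,[[176,203],[318,268],[264,2],[220,103]],.018,True); print(P)
for i in(1,2,3): d=P[i]-P[0]; print(np.degrees(np.arctan2(d[1],d[0])),np.linalg.norm(d))
rows([])
```

```text
[[ 0.7682  0.0069]
 [ 0.6791 -0.0137]
 [ 0.7965 -0.1139]
 [ 0.7799 -0.0546]]
-166.98209625437454 0.09144139905637019
-76.79984110840965 0.12413327271104546
-79.2126628738506 0.06267325719372917
cur [ 0.6743 -0.0124  0.1262] [-179.95   -0.01  -51.37] t 14.38 j6 23.2 open 0.0106 F [ 3.   4.  -2.5]
```

Call:
{"fn": "send_rows", "kwargs": {"deltas": [[[0.0153,0.0005,0],0.0444],[[0.0304,0.0021,0],0.0889],[[0.0455,0.0048,0],0.1333],[[0.0603,0.0085,0],0.1778],[[0.0748,0.0132,0],0.2222]]}}

```text
clock: 14.8
tool_pos: [0.7034, -0.0664, 0.1262]
orientation: [180.0, 0.0, -71.6]
force: [1.0, 3.2, -0.6]
opening: 0.0109
gripper_force: 29.2
```

Call:
{"fn": "send_rows", "kwargs": {"deltas": [[[0.0153,0.0005,0],0.0444],[[0.0304,0.0021,0],0.0889],[[0.0455,0.0048,0],0.1333],[[0.0603,0.0085,0],0.1778],[[0.0748,0.0132,0],0.2222]]}}

```text
clock: 15.22
tool_pos: [0.7122, -0.1268, 0.1262]
orientation: [180.0, -0.0, -91.6]
force: [2.3, 1.3, -0.6]
opening: 0.011
gripper_force: 29.1
```

Forces are tiny, so I'll carry on round the arc.

Call:
{"fn": "send_rows", "kwargs": {"deltas": [[[0.0153,0.0005,0],0.0444],[[0.0304,0.0021,0],0.0889],[[0.0455,0.0048,0],0.1333],[[0.0603,0.0085,0],0.1778],[[0.0748,0.0132,0],0.2222]]}}

```text
clock: 15.63
tool_pos: [0.6999, -0.1865, 0.1262]
orientation: [180.0, -0.0, -111.6]
force: [1.5, 2.4, -0.3]
opening: 0.011
gripper_force: 29.0
```

Call:
{"fn": "send_rows", "kwargs": {"deltas": [[[0.0153,0.0005,0],0.0444],[[0.0304,0.0021,0],0.0889],[[0.0455,0.0048,0],0.1333],[[0.0603,0.0085,0],0.1778],[[0.0748,0.0132,0],0.2222]]}}

```text
clock: 16.05
tool_pos: [0.6681, -0.2385, 0.1262]
orientation: [180.0, -0.0, -131.6]
force: [1.4, 0.9, -1.4]
opening: 0.0106
gripper_force: 29.0
```

Run:
```python
from h import *
ctrl.snapshot("top"); rows([])
```

```text
cur [ 0.6665 -0.2402  0.1262] [ 1.7996e+02 -8.0000e-02 -1.3193e+02] t 16.1 j6 -37.9 open 0.0108 F [ 0.8 -1.6 -3.6]
```

Call:
{"fn": "send_rows", "kwargs": {"deltas": [[[0.0153,0.0005,0],0.0444],[[0.0304,0.0021,0],0.0889],[[0.0455,0.0048,0],0.1333],[[0.0603,0.0085,0],0.1778],[[0.0748,0.0132,0],0.2222]]}}

```text
clock: 16.52
tool_pos: [0.6206, -0.2765, 0.1262]
orientation: [-180.0, -0.0, -151.5]
force: [2.0, -0.1, -1.0]
opening: 0.0112
gripper_force: 29.0
```

Call:
{"fn": "send_rows", "kwargs": {"deltas": [[[0.0153,0.0005,0],0.0444],[[0.0304,0.0021,0],0.0889],[[0.0455,0.0048,0],0.1333],[[0.0603,0.0085,0],0.1778],[[0.0748,0.0132,0],0.2222]]}}

```text
clock: 16.93
tool_pos: [0.5628, -0.2961, 0.1262]
orientation: [-179.9, -0.0, -171.5]
force: [2.4, -2.3, -2.9]
opening: 0.0107
gripper_force: 29.0
```

Call:
{"fn": "send_rows", "kwargs": {"deltas": [[[0.0153,0.0005,0],0.0444],[[0.0304,0.0021,0],0.0889],[[0.0455,0.0048,0],0.1333],[[0.0603,0.0085,0],0.1778],[[0.0748,0.0132,0],0.2222]]}}

```text
clock: 17.35
tool_pos: [0.5014, -0.2947, 0.1262]
orientation: [-179.9, -0.1, 168.5]
force: [0.9, -4.0, -2.2]
opening: 0.0107
gripper_force: 29.0
```

Run:
```python
from fitbox import *
ctrl.snapshot("side"); s=ctrl.snapshot("top"); save(s,"t9.png"); rows([])
```

```text
cur [ 0.4997 -0.2943  0.1262] [-179.94   -0.18  168.44] t 17.45 j6 -90.5 open 0.0109 F [-0.8 -6.9 -4.9]
```

Call:
{"fn": "send_rows", "kwargs": {"deltas": [[[0.0153,0.0005,0],0.0444],[[0.0304,0.0021,0],0.0889],[[0.0455,0.0048,0],0.1333],[[0.0603,0.0085,0],0.1778],[[0.0748,0.0132,0],0.2222]]}}

```text
clock: 17.87
tool_pos: [0.4441, -0.2723, 0.1261]
orientation: [-179.9, -0.1, 148.4]
force: [-0.4, -4.9, -1.1]
opening: 0.0107
gripper_force: 29.0
```

Run:
```python
from fitbox import *
for i in range(3): s=ctrl.snapshot("top")
save(s,"t10.png"); ax=np.array([.5355,-.122]); g=np.radians(13.2)
q=ax+.098*np.array([np.cos(g),np.sin(g)]); uv=w2p(s,[*q,.09],False)[0]; print("exp",q,uv)
m=seg(s["color"],uv); 
x,p=fitbox(s,m,[*q,g],.065,.093,False); y,_=fitbox(s,m,[*q,g],.085,.093,False)
for v in(x,y):
    d=v[:2]-ax; print("mould dir",np.degrees(np.arctan2(d[1],d[0])),"r",np.linalg.norm(d),"lateral mm",1e3*(d@[-np.sin(g),np.cos(g)]))
o=ctrl.get_obs(); rows([]); print(o["gripper_force"])
```

```text
exp [ 0.6309 -0.0996] [431.4913 197.4411]
fit [ 0.6303 -0.0981] deg 13.674677204317309 cost 78.28627450980392 area 1124.0
fit [ 0.6286 -0.0961] deg 13.740644959808568 cost 42.964705882352945 area 1124.0
mould dir 14.151016569161765 r 0.09777593730865027 lateral mm 1.6228467013039567
mould dir 15.528281908194579 r 0.09661654398368619 lateral mm 3.9250473296303605
cur [ 0.4433 -0.2718  0.1261] [-179.87   -0.18  148.6 ] t 18.02 j6 -111.6 open 0.0106 F [-2.7 -7.3 -3.2]
29.18376160785556
```

Call:
{"fn": "send_rows", "kwargs": {"deltas": [[[0,0,0],0],[[0,0,0],0],[[0,0,0],0],[[0,0,0],0],[[0,0,0],0]]}}

```text
clock: 18.43
tool_pos: [0.4442, -0.2723, 0.1261]
orientation: [-179.9, -0.2, 148.6]
force: [-2.6, -5.7, 0.4]
opening: 0.0108
gripper_force: 29.0
```

```bash
python3 -c "
from plant import ctrl
print(ctrl.close_job())"
```

```text
the job is handed in; nothing more can be done
None
```

I handed the job in at 18.4 s; it returned no verdict. The cover measured flush on the mould (within about 1 mm) after I let go, the mould is about 1–4 mm off the tray's centre line, and the gripper is still holding the rim at 29 N.

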